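# Clip the snap hook onto a fixture's lifting eye

### The job

Lift the snap hook out of its slotted rest and press it straight down, gate first, over the bar of the lifting eye on the rectangular steel fixture, until the bar passes the sprung gate and the gate springs shut; the eye screws up and down in the fixture, so feel for its bar. Then tug the hook up with about 10 N, so that the shut gate catches under the bar, and leave it hanging still on the eye with nothing holding it. Never load the eye with more than 20 N, do not knock eye or fixture with the robot, and leave the other things on the bench where they are.

Things in the scene. Friction and masses are not known exactly. Their poses are not given: they have to be found in the camera images.
- hook_grip (a point): Centre of the black grip plate on top of the snap hook, 28 mm long (x), 12 mm thick (y); its top is 16 mm above this point, 18 mm of it are free below. Grasp it from above across its thickness (y). z points up along the hook, x along its length towards the nose. Seen from here the hook's foot is 84 mm down, its outer ends at x = +25 mm (nose) and -48 mm (gate pivot side).
- snap_hook: The whole snap hook (about 0.16 to 0.27 kg): a loop of 12 mm steel rod in its x-z plane, shut at the bottom by the gate. Origin at its foot, 84 mm below hook_grip, same axes. It hangs upright from its bow.
- hook_mouth (a point): Point on the gate's axis where the bar should enter: 75 mm below hook_grip, x = +2 mm. The gate, an 8 mm rod, runs along x from its pivot (38 mm towards -x from here) to its tip (7 mm towards +x); the nose's inner face is 11 mm towards +x. The bar may enter 6 mm to -x or 5 mm to +x of here. With the gate shut, a caught bar bears on it with its centre 8 mm above this point.
- hook_bow (a point): Underside of the steel bow at the top inside the loop, 30 mm below hook_grip. The bar touches it when its centre is 4 mm below this point; it slips past the gate's tip when its centre is 10 to 20 mm below this point.
- gate (a joint): Swing of the gate about its pivot: 0 shut, grows as it is pushed up into the loop (to 1.1 rad). It springs back by itself; opening it takes about 3 N at first, rising to some 6 to 10 N at 0.5 rad; the bar slips past its tip at 0.55 to 0.9 rad. It cannot swing outward.
- eye_block: The rectangular dark steel fixture, fixed, that carries the eye, 90 (x) x 110 (y) mm; its top stands 45 to 70 mm above the bench. Origin 145 mm below eye_nominal.
- rest: Fixed aluminium rest, 93 x 44 mm and 34 mm high, with a 15 mm wide slot along its x in which the hook stands upright, its foot 6 mm above the bench; lift the hook straight up by at least 40 mm to clear it.
- post_block: Round steel fixture, fixed, 100 mm across, 140 mm tall, with a plain knobbed post and no eye. Not used; an obstacle.
- bushing_a: Bystander, loose: steel bushing, 42 mm across, 36 mm tall; origin at the centre of its underside at the start.
- bushing_b: Bystander, loose: steel bushing, 48 mm across, 28 mm tall; origin at the centre of its underside at the start.
- gauge_disc: Bystander, loose: aluminium disc, 48 mm across, 22 mm tall; origin at the centre of its underside at the start.
- screwdriver: Bystander, loose: screwdriver lying on the bench, along its own x; origin at the centre of its underside.
- oil: Bystander, loose: small grey bottle, 48 mm across, 110 mm tall; origin at the centre of its underside at the start.
- carton: Bystander, loose: cardboard carton 70 x 100 x 50 mm; origin at the centre of its underside at the start.
- eye_nominal (a point): Nominal middle of the level top bar of the lifting eye, an upright staple of 8 mm steel rod screwed into the rectangular fixture, whose top is 75 mm below this point. The real bar's centre is up to 10 mm above or below this point (not measured; it is stiff and stays put). The bar runs along this frame's y, straight for 44 mm, legs at y = -30 and +30 mm. The hook's x must lie along this frame's x, either way round.
Mind the look-alikes: they are no part of the job. Leave any yellow look-alike of the snap_hook alone.

How it is judged:
By the outcome, as a careful person would: the job done as asked, in the order asked, and still so for the second after the job is handed in, with the robot touching nothing.
It also fails if it takes over 64 s, if anything falls off the work surface, if the arm or the gripper's body presses on something with over 40 N, if the wrist force passes 120 N, or if a joint passes its speed limit or range.

### The arm

A 6-joint arm with a two-finger parallel gripper is mounted at the origin on the work surface. World frame = base frame: x ahead of the robot, y to its left, z up, the work surface at z = 0. Lengths are in m, angles in rad, forces in N, time in s.
With the tool pointing down it reaches from about 0.3 to 0.875 m from the base axis. Payload 6.4 kg.
Tool frame: the origin (TCP) lies at the centre of the arm's flange, where the gripper is bolted on; the fingertips stand 173 mm ahead of it and the grasp point (between the pads) lies 155 mm ahead of it; z points along the fingers, x is the direction in which the jaws open and shut, and the axes are right-handed (so a half turn about z gives the same grasp; the last joint's range is limited). The gripper opens to 85 mm and grips with 20 to 120 N. Pads are 22 mm wide; open, the fingers measure 114 mm over their backs; the gripper's body (76 mm by 85 mm) begins 54 mm behind the grasp point. The pads swing forward as they close: fully open they stand 13 mm farther back than shut.
Start: joints at [-0.206, 0.181, 1.607, -0, 1.354, -0.206], TCP at [0.575, 0, 0.405] pointing down, gripper open.
Joint ranges: [-2.99, 2.99], [-0.89, 2.07], [0.3, 2.58], [-1.14, 4.28], [0, 2.63], [-3.12, 3.12]. Speed limits (rad/s): [2.57, 2.57, 3.01, 3.14, 3.14, 3.14].

### API

Orientations are given as a unit quaternion [w, x, y, z].
In Python, from bench import ctrl gives the robot as it stands. The module is installed in compiled form; this text tells all that it offers.
- The arm moves only by the tool move_arm, never from a script. Its argument "moves" is a list of rows, each an object of numbers: "gripper": the opening in per cent of the stroke, from 0 (shut) to 100 (fully open); "x", "y", "z": the shift along the tool's x, y, z in cm; "roll": the turn about the tool's z in degrees. In form: [{"gripper": .., "x": .., "y": .., "z": .., "roll": ..}, ...]. A call has 1 to 5 rows; each row shifts and turns the commanded pose from where the row before left it, along the tool's axes as they then stand; what a row does not reach is not made up. A row lasts 1/8 s, in which the tool goes at most 62.5 mm and 10.7 degrees, less where a joint would pass 70% of its speed; a pose out of reach is approached as far as the arm can. A call is refused whole if a number of a shift passes 6.25 or a number of a turn 10.7, either way. A call with a gripper value outside its range is refused whole. The fingers move at their own pace and stop on an object; the grip force is fixed at half the most. Time passes only in rows, so rows that do not move let the fingers close. It gives the time, the measured TCP pose, the force and the opening at its end, in the units of the state.
- ctrl.get_obs(): the state, without advancing time (a new reading comes with each control period).
- ctrl.camera(name): name is "scene" or "side" or "wrist"; returns a dict with "img" (400x640x3 uint8, red, green, blue), "fx", "fy", "cx", "cy" (pixels), "world_from_camera" (4x4, takes a point from camera to world coordinates); the wrist camera has in their place "tool_from_camera" (4x4, takes a point from camera to tool coordinates, whose origin is the TCP and whose axes are the tool frame's). Camera axes: x right, y up, looking along -z (the intrinsics and any distortion apply to the point x, -y, -z); pixel columns grow to the right and rows downward; lengths in m; the calibration is good to about 2 mm. The wrist camera is an equidistant fisheye: a pixel r from the principal point sees the ray r / f radians off the axis. A picture is of the moment at which its call begins: read the wrist's pose just before it. There is no depth.
- ctrl.hand_in(): hands the job in, once; it reports no verdict.
The state is a dict: "time_s": time; "q": joint angles; "dq": joint speeds; "joint_efforts": joint torques, N m; "eef_pos": TCP position; "eef_rot": TCP orientation; "wrist_force": force on the tool from outside, world axes, zero at the start; "torque": the same for the moment, N m; "opening": opening from 0.0 (shut) to 1.0 (fully open).
Only numpy, scipy, OpenCV 4.12 (cv2) and the standard library are available. Lean on these libraries where they do the work, as an engineer would, in place of code of your own. Each camera call takes 0.05 s, during which the arm holds its last target. There are 200 camera calls.

## Working session

There is one attempt and no reset: what is moved stays moved. The work goes in short steps, Python scripts to look and compute and a tool call to move; the robot and the scene stay as the last step left them, time stands still between calls to the robot, and variables do not carry over. Pictures are saved under pics/ and viewed, about 8 in all and at most 12, crops included, and the job is handed in when it is done.

Besides the shell and the picture viewer there is one more tool, called after "Request:" as name(argument=value, ...), one argument or row to a line, values as JSON. move_arm: Moves the arm, as the interface text tells. Its arguments: {"type":"object","properties":{"moves":{"type":"array","items":{"type":"object","properties":{"gripper":{"type":"number"},"x":{"type":"number"},"y":{"type":"number"},"z":{"type":"number"},"roll":{"type":"number"}}}}},"required":["moves"]}

```bash
mkdir -p pics; python3 - <<'E'
from bench import ctrl
import cv2,numpy as np
o=ctrl.get_obs();print(o)
ims=[]
for n in["scene","side","wrist"]:
    c=ctrl.camera(n);cv2.imwrite(f"pics/{n}0.png",c["img"][:,:,::-1])
    print(n,{k:(np.round(v,4).tolist()) for k,v in c.items() if k!="img"})
    np.savez(f"{n}0.npz",**c)
E
```

```text
{'time_s': 0.0, 'q': array([-2.06284354e-01,  1.81545433e-01,  1.60802153e+00, -1.07510996e-05,
        1.35380199e+00, -2.06277429e-01]), 'dq': array([ 1.33313785e-03,  6.69035658e-04,  1.53120056e-03,  1.64469246e-04,
       -3.14890413e-04,  5.16467266e-05]), 'joint_efforts': array([ 3.41415571e-04, -4.44869328e+01, -3.51340663e+01, -2.51131587e-04,
        9.11703974e-03,  3.43231875e-05]), 'eef_pos': array([5.74740788e-01, 7.91839779e-05, 4.03774881e-01]), 'eef_rot': array([-1.76773896e-04,  9.99999606e-01, -2.30024310e-06, -8.70392155e-04]), 'wrist_force': array([-0.53390049, -0.8164084 ,  0.10687077]), 'torque': array([-0.01949128,  0.0430588 ,  0.01859743]), 'opening': 1.0006785071862705}
scene {'fx': 459.8196, 'fy': 459.8196, 'cx': 317.2796, 'cy': 197.0046, 'world_from_camera': [[-0.6483, -0.4922, 0.5808, 1.152], [0.7611, -0.438, 0.4784, 0.5578], [0.0189, 0.7522, 0.6586, 0.796], [0.0, 0.0, 0.0, 1.0]]}
side {'fx': 391.488, 'fy': 391.488, 'cx': 324.4983, 'cy': 196.7605, 'world_from_camera': [[0.9873, 0.1096, -0.1154, 0.4462], [-0.1582, 0.7539, -0.6376, -0.5558], [0.0171, 0.6477, 0.7617, 0.8545], [0.0, 0.0, 0.0, 1.0]]}
wrist {'fx': 309.7069, 'fy': 309.7069, 'cx': 324.3248, 'cy': 204.313, 'tool_from_camera': [[1.0, -0.0009, 0.0006, 0.0012], [-0.0007, -0.9657, -0.2595, -0.0652], [0.0008, 0.2595, -0.9657, 0.0296], [0.0, 0.0, 0.0, 1.0]]}
```

View pics/scene0.png

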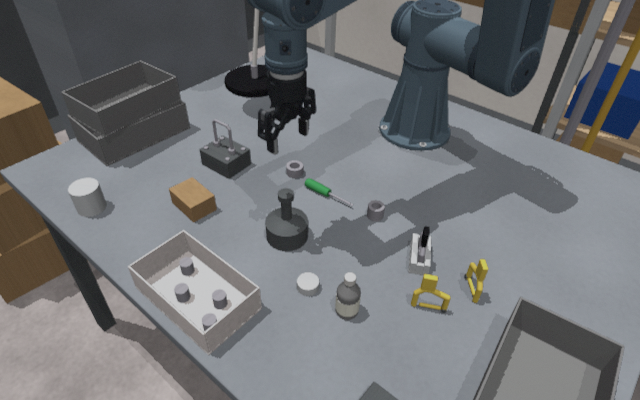

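View pics/side0.png

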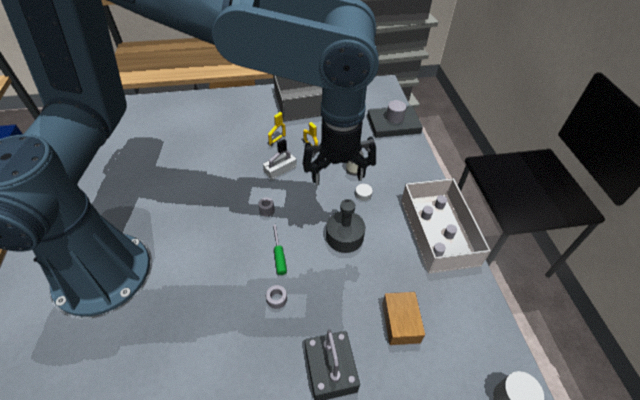

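View pics/wrist0.png

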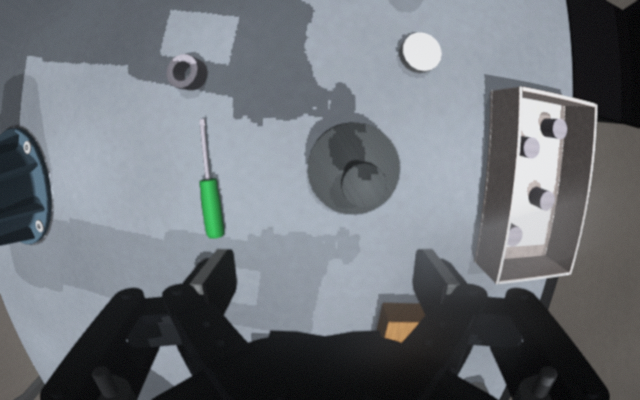

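Scene view: the rest with hook is at about (421,250) and the eye fixture at (225,150). Side view has them at (280,160) and (331,365). Two yellow look-alikes stand near the rest. I'll zoom in on both.

```bash
python3 - <<'E'
import cv2,numpy as np
s=cv2.imread("pics/scene0.png");d=cv2.imread("pics/side0.png")
def cr(i,x,y,w,h):return cv2.resize(i[y:y+h,x:x+w],(400,300),interpolation=cv2.INTER_CUBIC)
# scale 5 : 80x60
t=np.vstack([np.hstack([cr(s,385,220,80,60),cr(d,245,130,80,60)]),np.hstack([cr(s,185,115,80,60),cr(d,290,325,100,75)])])
cv2.imwrite("pics/crop1.png",t)
E
```

```text
(no output)
```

View pics/crop1.png

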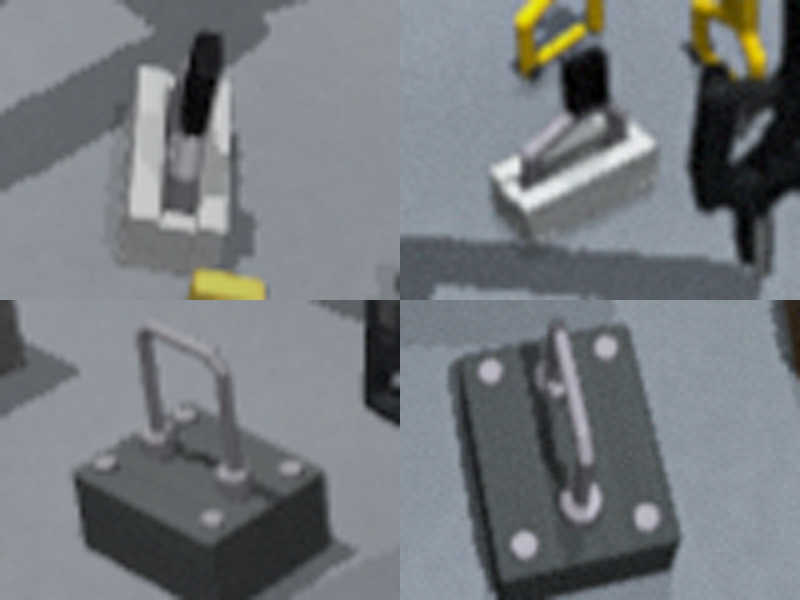

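Left panels are the scene view, right panels the side view: hook in the rest (top) and eye on the fixture (bottom). The hook's long side appears to point towards the robot in the side view. Next I'll triangulate.

```bash
cat > h.py <<'E'
import numpy as np
from scipy.optimize import least_squares
C={n:dict(np.load(f"{n}0.npz")) for n in("scene","side")}
def proj(c,P):
    T=c["world_from_camera"];p=(np.asarray(P)-T[:3,3])@T[:3,:3]
    return np.stack([c["cx"]+c["fx"]*p[...,0]/-p[...,2],c["cy"]-c["fy"]*p[...,1]/-p[...,2]],-1)
def tri(a,b):
    r=least_squares(lambda P:np.r_[proj(C["scene"],P)-a,proj(C["side"],P)-b],[.6,0,.1]);return r.x,np.abs(r.fun).max()
def plane(c,uv,z):
    T=c["world_from_camera"];d=T[:3,:3]@np.array([(uv[0]-c["cx"])/c["fx"],-(uv[1]-c["cy"])/c["fy"],-1]);return T[:3,3]+d*(z-T[2,3])/d[2]
E
python3 - <<'E'
from h import *
np.set_printoptions(precision=4,suppress=True)
sh=lambda p:np.array([385+p[0]/5,220+p[1]/5]); dh=lambda p:np.array([245+(p[0]-400)/5,130+p[1]/5])
se=lambda p:np.array([185+p[0]/5,115+(p[1]-300)/5]); de=lambda p:np.array([290+(p[0]-400)/4,325+(p[1]-300)/4])
for n,a,b in[("bolt+-",(105,463),(647,516)),("bolt-+",(290,468),(490,371)),("bolt++",(212,518),(606,347)),("bolt--",(186,412),(524,544)),("bar-",(143,328),(585,455)),("bar+",(222,365),(558,322)),("leg-",(157,440),(582,502)),("leg+",(233,475),(550,380))]: print(n,*tri(se(a),de(b)))
print("grip",*tri(sh((203,83)),dh((586,80))))
print("griptop",*tri(sh((209,35)),dh((585,53))))
for p in[(131,218),(227,231),(140,67),(231,75)]: print("rest scene",plane(C["scene"],sh(p),.034))
for p in[(490,173),(525,208),(657,145),(625,112)]: print("rest side",plane(C["side"],dh(p),.034))
print("grip plane",plane(C["scene"],sh((203,83)),.09),plane(C["side"],dh((586,80)),.09))
print("side hook left end at z~.04",plane(C["side"],dh((527,175)),.03),plane(C["side"],dh((625,130)),.03))
E
```

```text
bolt+- [ 0.5458 -0.3475  0.0537] 0.6247244633658511
bolt-+ [ 0.4809 -0.2673  0.0541] 0.4444253138628369
bolt++ [ 0.5412 -0.2641  0.0544] 0.6992839245107234
bolt-- [ 0.485  -0.3511  0.0553] 0.8627371020943997
bar- [ 0.5141 -0.338   0.1299] 0.6480116452367781
bar+ [ 0.5119 -0.2771  0.1314] 0.7518132743952322
leg- [ 0.5157 -0.3378  0.0582] 0.4941367713546754
leg+ [ 0.5103 -0.2787  0.0599] 0.09340752436366984
grip [0.4703 0.299  0.0851] 0.7178056768215697
griptop [0.4697 0.2954 0.1105] 1.236483358382884
rest scene [0.5115 0.2989 0.034 ]
rest scene [0.4902 0.3341 0.034 ]
rest scene [0.4299 0.2534 0.034 ]
rest scene [0.4063 0.2879 0.034 ]
rest side [0.4108 0.28   0.034 ]
rest side [0.4291 0.2485 0.034 ]
rest side [0.5107 0.2896 0.034 ]
rest side [0.4947 0.3209 0.034 ]
grip plane [0.4733 0.3011 0.09  ] [0.472  0.2908 0.09  ]
side hook left end at z~.04 [0.4321 0.2793 0.03  ] [0.4934 0.3094 0.03  ]
```

The bar's middle is near (0.513, -0.3075, 0.130) with yaw about 3°. The grip is near (0.471, 0.296, 0.09) with yaw about 28°, nose towards +x. I'll go above the hook.

Request:
move_arm(
  moves=[
    {"gripper": 100, "x": -1.75, "y": -4.95, "z": 0.7},
    {"gripper": 100, "x": -1.75, "y": -4.95, "z": 0.7},
    {"gripper": 100, "x": -1.75, "y": -4.95, "z": 0.7},
    {"gripper": 100, "x": -1.75, "y": -4.95, "z": 0.7},
    {"gripper": 100, "x": -1.75, "y": -4.95, "z": 0.7},
  ],
)

```text
validation failed for argument at $.mo...
```

Request:
move_arm(
  moves=[
    {"gripper": 70, "x": -1.75, "y": -4.95, "z": 0.7},
    {"gripper": 70, "roll": 10.3},
    {"gripper": 70, "roll": 10.3},
    {"gripper": 70, "roll": 10.3},
    {"gripper": 70, "roll": 10.3},
  ],
)

```text
validation failed for argument at $.mo...
```

Request:
move_arm(
  moves=[
    {"gripper": 70, "roll": 10.3},
    {"gripper": 70, "roll": 10.3},
    {"gripper": 70},
    {"gripper": 70},
  ],
)

```text
validation failed for argument at $.mo...
```

```bash
cat >> h.py <<'E'
from scipy.spatial.transform import Rotation as R
def tool(o):
    T=np.eye(4);q=o["eef_rot"];T[:3,:3]=R.from_quat([q[1],q[2],q[3],q[0]]).as_matrix();T[:3,3]=o["eef_pos"];return T
def shot(name):
    from bench import ctrl
    import cv2
    o=ctrl.get_obs();c=ctrl.camera("wrist");T=tool(o)@c["tool_from_camera"]
    cv2.imwrite(f"pics/{name}.png",c["img"][:,:,::-1]);np.savez(name+".npz",W=T,**c)
    print("t",round(o["time_s"],2),o["eef_pos"].round(4),"toolx yaw",np.degrees(np.arctan2(*(tool(o)[1::-1,0]))).round(2),"F",o["wrist_force"].round(2),"op",round(o["opening"],3));return c
def fplane(name,uv,z):
    c=np.load(name+".npz");d=np.array([uv[0]-c["cx"],uv[1]-c["cy"]]);r=np.hypot(*d);th=r/c["fx"];s=np.sin(th)/max(r,1e-9)
    v=c["W"][:3,:3]@np.array([d[0]*s,-d[1]*s,-np.cos(th)]);p=c["W"][:3,3];return p+v*(z-p[2])/v[2]
E
python3 -c "
from h import *
shot('w1')"
```

```text
t 0.15 [5.748e-01 1.000e-04 4.040e-01] toolx yaw 0.0 F [-0.79 -0.37 -0.24] op 1.0
```

View pics/w1.png

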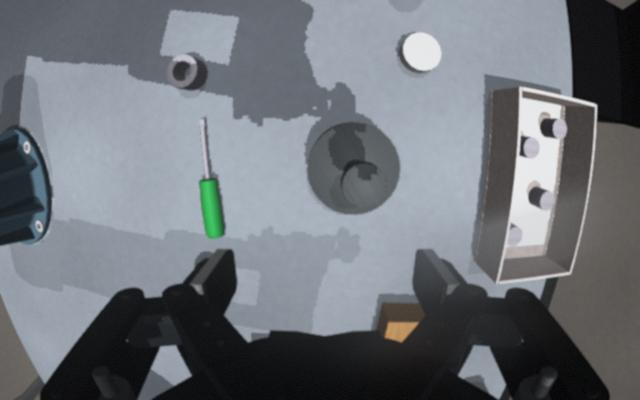

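The moves were refused, so this is the same start view as before. Rows probably need all five fields.

Request:
move_arm(
  moves=[
    {"gripper": 100, "x": -1.75, "y": -4.95, "z": 0.7, "roll": 0},
    {"gripper": 100, "x": -1.75, "y": -4.95, "z": 0.7, "roll": 0},
    {"gripper": 100, "x": -1.75, "y": -4.95, "z": 0.7, "roll": 0},
    {"gripper": 100, "x": -1.75, "y": -4.95, "z": 0.7, "roll": 0},
    {"gripper": 100, "x": -1.75, "y": -4.95, "z": 0.7, "roll": 0},
  ],
)

```text
time_s: 0.82
eef_pos: [0.4867, 0.249, 0.3694]
eef_rot: [-0.0, 1.0, -0.0, 0.0]
wrist_force: [0.6, 0.7, 0.2]
opening: 1.003
```

Request:
move_arm(
  moves=[
    {"gripper": 70, "x": -1.75, "y": -4.95, "z": 0.7, "roll": 0},
    {"gripper": 70, "x": 0, "y": 0, "z": 0, "roll": 10.3},
    {"gripper": 70, "x": 0, "y": 0, "z": 0, "roll": 10.3},
    {"gripper": 70, "x": 0, "y": 0, "z": 0, "roll": 10.3},
    {"gripper": 70, "x": 0, "y": 0, "z": 0, "roll": 10.3},
  ],
)

```text
time_s: 1.45
eef_pos: [0.4699, 0.2971, 0.3625]
eef_rot: [0.0, 0.935, -0.355, -0.0]
wrist_force: [-0.5, 0.0, 0.8]
opening: 0.698
```

Request:
move_arm(
  moves=[
    {"gripper": 70, "x": 0, "y": 0, "z": 0, "roll": 10.3},
    {"gripper": 70, "x": 0, "y": 0, "z": 0, "roll": 10.3},
    {"gripper": 70, "x": 0, "y": 0, "z": 0, "roll": 0},
    {"gripper": 70, "x": 0, "y": 0, "z": 0, "roll": 0},
  ],
)

```text
time_s: 1.95
eef_pos: [0.47, 0.297, 0.3626]
eef_rot: [0.0, 0.859, -0.512, -0.0]
wrist_force: [0.4, -0.3, 0.4]
opening: 0.699
```

```bash
python3 -c "
from h import *
shot('w1')"
```

```text
t 1.95 [0.47   0.297  0.3626] toolx yaw -61.6 F [ 0.35 -0.27  0.37] op 0.699
```

View pics/w1.png

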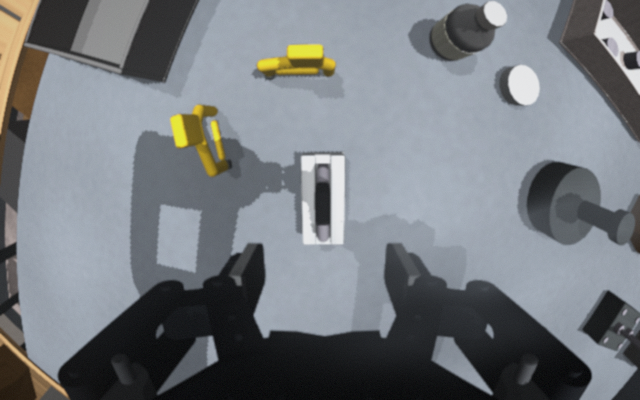

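The hook stands in its rest, well aligned with the view (rest cols 302–344, rows 152–243; grip near (323,203)). I'll look closer.

```bash
python3 - <<'E'
import cv2
i=cv2.imread("pics/w1.png")[145:250,290:360]
cv2.imwrite("pics/w1c.png",cv2.resize(i,None,fx=5.7,fy=5.7,interpolation=cv2.INTER_CUBIC))
E
```

```text
(no output)
```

View pics/w1c.png

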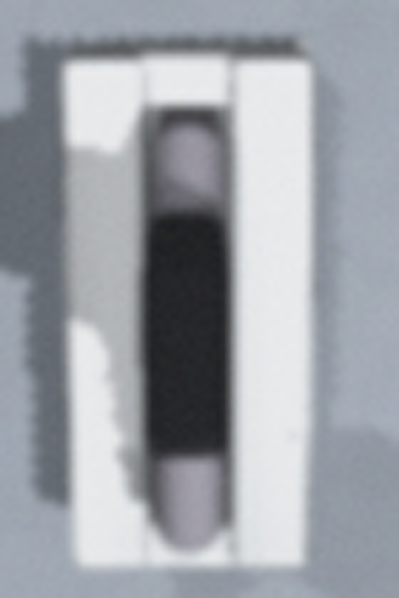

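```bash
cat >> h.py <<'E'
def fproj(name,P):
    c=np.load(name+".npz");W=c["W"];p=(np.asarray(P)-W[:3,3])@W[:3,:3];q=np.stack([p[...,0],-p[...,1]],-1);r=np.linalg.norm(q,axis=-1,keepdims=True)
    th=np.arctan2(r,-p[...,2:3]);return q/np.maximum(r,1e-9)*th*c["fx"]+[c["cx"],c["cy"]]
E
python3 - <<'E'
from h import *
np.set_printoptions(precision=4,suppress=True)
cp=lambda x,y:np.array([290+(x+.5)/5.7-.5,145+(y+.5)/5.7-.5])
rest=[fplane('w1',cp(*p),.034) for p in[(64,60),(310,60),(75,566),(305,566)]]
print(*rest);c=np.mean(rest,0);print("rest c",c, [np.degrees(np.arctan2(*(rest[i]-rest[i+2])[1::-1])) for i in(0,1)],[np.linalg.norm(rest[i]-rest[i+2]) for i in(0,1)])
# grip bottom edge in image = top-face far edge (-x end, z=.106); top edge = nose end at bottom z=.072 or so
for p,z in[((187,455),.106),((187,215),.106),((187,215),.072)]: print(p,z,fplane('w1',cp(*p),z))
def model(x,y,yaw,s):
    yaw=np.radians(yaw);c_,s_=np.cos(yaw),np.sin(yaw)
    pts={"topfar":(-.014,.016),"topnear":(.014,.016),"botnear":(.014,-.018),"nose":(s*.025,-.084+.03),"piv":(-s*.048,-.084+.03),"nosetip0":(s*.025,-.078),"piv0":(-s*.048,-.078)}
    for k,(a,h) in pts.items():
        u=fproj('w1',np.array([x+a*c_,y+a*s_,.09+h]));print(k,((u-[290,145])*5.7).round(0),end=" ")
    print()
for s in(1,-1):model(.4705,.2955,28.4,s)
E
```

```text
[0.4904 0.3331 0.034 ] [0.5103 0.2963 0.034 ] [0.4095 0.289  0.034 ] [0.4296 0.252  0.034 ]
rest c [0.46   0.2926 0.034 ] [np.float64(28.596656808425376), np.float64(28.78689692541797)] [np.float64(0.09212304701115302), np.float64(0.09206842944212727)]
(187, 455) 0.106 [0.4601 0.2924 0.106 ]
(187, 215) 0.106 [0.4893 0.3081 0.106 ]
(187, 215) 0.072 [0.4833 0.3052 0.072 ]
topfar [201. 476.] topnear [201. 276.] botnear [201. 225.] nose [200. 119.] piv [200. 524.] nosetip0 [200. 101.] piv0 [200. 479.] 
topfar [201. 476.] topnear [201. 276.] botnear [201. 225.] nose [200. 402.] piv [200. -16.] nosetip0 [200. 364.] piv0 [200. -24.]
```

The nose is towards world +x. The grip is at about (0.4715, 0.2986) with yaw 28.6°. Going down and gripping.

Request:
move_arm(
  moves=[
    {"gripper": 60, "x": -0.07, "y": -0.21, "z": 3.0, "roll": 0},
    {"gripper": 50, "x": 0, "y": 0, "z": 3.0, "roll": 0},
    {"gripper": 50, "x": 0, "y": 0, "z": 2.5, "roll": 0},
    {"gripper": 50, "x": 0, "y": 0, "z": 2.0, "roll": 0},
    {"gripper": 50, "x": 0, "y": 0, "z": 1.0, "roll": 0},
  ],
)

```text
time_s: 2.62
eef_pos: [0.4712, 0.2985, 0.2465]
eef_rot: [0.001, 0.858, -0.513, -0.001]
wrist_force: [-0.6, -0.6, -0.3]
opening: 0.5
```

Request:
move_arm(
  moves=[
    {"gripper": 20, "x": 0, "y": 0, "z": 0, "roll": 0},
    {"gripper": 0, "x": 0, "y": 0, "z": 0, "roll": 0},
    {"gripper": 0, "x": 0, "y": 0, "z": 0, "roll": 0},
    {"gripper": 0, "x": 0, "y": 0, "z": 0, "roll": 0},
    {"gripper": 0, "x": 0, "y": 0, "z": 0, "roll": 0},
  ],
)

```text
time_s: 3.25
eef_pos: [0.4719, 0.2988, 0.2484]
eef_rot: [-0.001, 0.858, -0.514, 0.0]
wrist_force: [0.2, 1.5, 2.7]
opening: 0.133
```

Request:
move_arm(
  moves=[
    {"gripper": 0, "x": 0, "y": 0, "z": -0.5, "roll": 0},
    {"gripper": 0, "x": 0, "y": 0, "z": -1.5, "roll": 0},
    {"gripper": 0, "x": 0, "y": 0, "z": -3.0, "roll": 0},
    {"gripper": 0, "x": 0, "y": 0, "z": -5.0, "roll": 0},
    {"gripper": 0, "x": 0, "y": 0, "z": -5.0, "roll": 0},
  ],
)

```text
time_s: 3.88
eef_pos: [0.4711, 0.2985, 0.3997]
eef_rot: [0.0, 0.858, -0.514, -0.0]
wrist_force: [1.9, -0.1, -2.2]
opening: 0.13
```

Request:
move_arm(
  moves=[
    {"gripper": 0, "x": 0, "y": 0, "z": -5.0, "roll": 0},
    {"gripper": 0, "x": 0, "y": 0, "z": -1.5, "roll": 0},
    {"gripper": 0, "x": 0, "y": 0, "z": 0, "roll": 0},
    {"gripper": 0, "x": 0, "y": 0, "z": 0, "roll": 0},
  ],
)

```text
time_s: 4.38
eef_pos: [0.471, 0.2984, 0.4601]
eef_rot: [0.002, 0.858, -0.514, -0.001]
wrist_force: [-0.2, 0.2, -2.8]
opening: 0.132
```

```bash
python3 - <<'E'
from h import *
c=shot('w2')
from bench import ctrl
import cv2
s=ctrl.camera("side")["img"];k=ctrl.camera("scene")["img"]
# predicted tip location for crops
o=ctrl.get_obs();g=o["eef_pos"]-[0,0,.2]
out=[]
for n,i in(("side",s),("scene",k)):
    cv2.imwrite(f"pics/{n}2.png",i[:,:,::-1]);u=proj(C[n],g).astype(int);print(n,u)
    x,y=max(0,min(540,u[0]-50)),max(0,min(300,u[1]-50));out.append(cv2.resize(i[y:y+100,x:x+100,::-1],(400,400),interpolation=cv2.INTER_CUBIC))
cv2.imwrite("pics/held.png",np.hstack(out))
E
```

```text
t 4.38 [0.471  0.2984 0.4601] toolx yaw -61.8 F [-0.22  0.22 -2.82] op 0.132
side [277  94]
scene [440 172]
```

View pics/held.png

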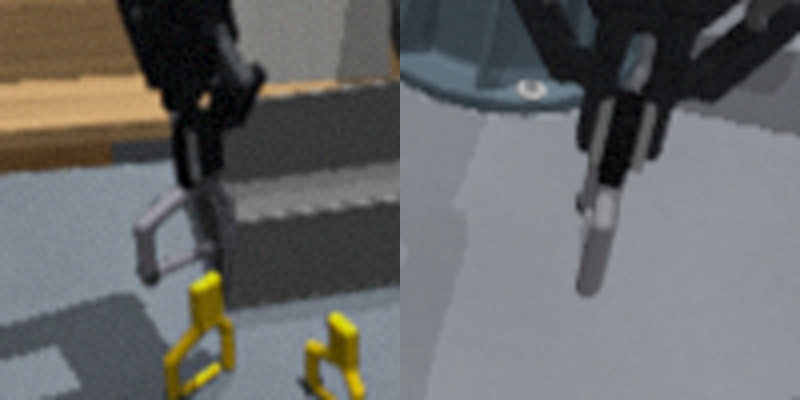

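The hook is held upright, weighing about 2.8 N. Carrying it over to above the eye.

Request:
move_arm(
  moves=[
    {"gripper": 0, "x": 2.5, "y": 1.1, "z": 0, "roll": 0},
    {"gripper": 0, "x": 4.7, "y": 2.15, "z": 0, "roll": 0},
    {"gripper": 0, "x": 4.7, "y": 2.15, "z": 0, "roll": 0},
    {"gripper": 0, "x": 4.7, "y": 2.15, "z": 0, "roll": 0},
    {"gripper": 0, "x": 4.7, "y": 2.15, "z": 0, "roll": 0},
  ],
)

```text
time_s: 5.15
eef_pos: [0.4864, 0.0635, 0.4617]
eef_rot: [0.0, 0.858, -0.513, -0.001]
wrist_force: [1.0, -1.2, -2.1]
opening: 0.128
```

Request:
move_arm(
  moves=[
    {"gripper": 0, "x": 4.7, "y": 2.15, "z": 0, "roll": 0},
    {"gripper": 0, "x": 4.7, "y": 2.15, "z": 0, "roll": 0},
    {"gripper": 0, "x": 4.7, "y": 2.15, "z": 0, "roll": 0},
    {"gripper": 0, "x": 4.7, "y": 2.15, "z": 0, "roll": 0},
    {"gripper": 0, "x": 4.7, "y": 2.15, "z": 0, "roll": 0},
  ],
)

```text
time_s: 5.78
eef_pos: [0.5028, -0.1946, 0.4616]
eef_rot: [-0.0, 0.858, -0.514, -0.001]
wrist_force: [-0.4, 0.1, -2.8]
opening: 0.13
```

Request:
move_arm(
  moves=[
    {"gripper": 0, "x": 4.7, "y": 2.15, "z": 0, "roll": 0},
    {"gripper": 0, "x": 3.0, "y": 1.4, "z": 0, "roll": 0},
    {"gripper": 0, "x": 0, "y": 0, "z": 0, "roll": 8.4},
    {"gripper": 0, "x": 0, "y": 0, "z": 0, "roll": 8.4},
    {"gripper": 0, "x": 0, "y": 0, "z": 0, "roll": 8.3},
  ],
)

```text
time_s: 6.4
eef_pos: [0.508, -0.2777, 0.4612]
eef_rot: [0.0, 0.724, -0.69, -0.001]
wrist_force: [0.1, 0.1, -2.0]
opening: 0.132
```

Request:
move_arm(
  moves=[
    {"gripper": 0, "x": 0, "y": 0, "z": 0, "roll": 0},
    {"gripper": 0, "x": 0, "y": 0, "z": 0, "roll": 0},
    {"gripper": 0, "x": 0, "y": 0, "z": 0, "roll": 0},
  ],
)

```text
time_s: 6.78
eef_pos: [0.5081, -0.2774, 0.4625]
eef_rot: [-0.0, 0.727, -0.687, -0.0]
wrist_force: [1.0, 0.3, -2.7]
opening: 0.132
```

```bash
python3 - <<'E'
from h import *
import cv2
shot('w3')
i=cv2.imread("pics/w3.png")[100:300,210:440]
cv2.imwrite("pics/w3c.png",cv2.resize(i,None,fx=3,fy=3,interpolation=cv2.INTER_CUBIC))
print(fproj('w3',np.array([[.513,-.3075,.13],[.513,-.3075,.055]])))
E
```

```text
t 6.78 [ 0.5081 -0.2774  0.4625] toolx yaw -86.81 F [ 1.05  0.32 -2.71] op 0.132
[[354.24378598 186.79507503]
 [348.58806927 174.32061309]]
```

View pics/w3c.png

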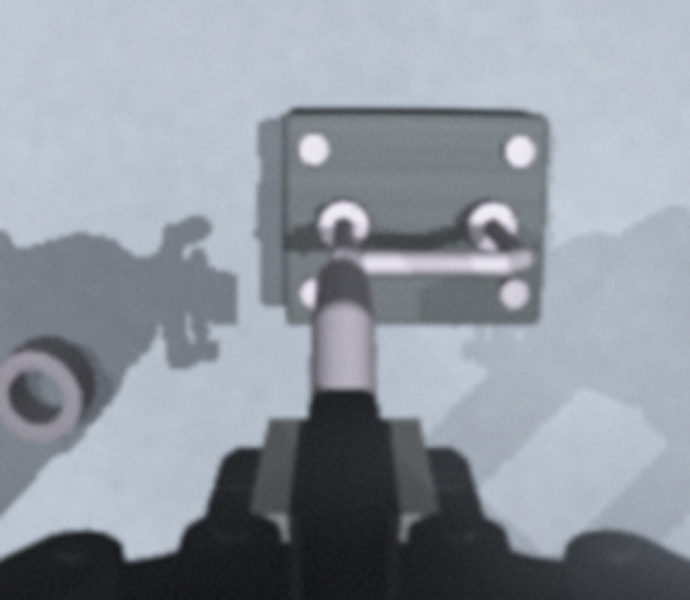

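The bar appears at crop (345–528, 262), i.e. row 187.3. I predicted 186.8, so the position is confirmed. Centring over it and going down close.

Request:
move_arm(
  moves=[
    {"gripper": 0, "x": 1.53, "y": -0.05, "z": 0, "roll": 0},
    {"gripper": 0, "x": 1.5, "y": -0.04, "z": 0, "roll": 0},
    {"gripper": 0, "x": 0, "y": 0, "z": 3.0, "roll": 0},
    {"gripper": 0, "x": 0, "y": 0, "z": 3.0, "roll": 0},
    {"gripper": 0, "x": 0, "y": 0, "z": 1.7, "roll": 0},
  ],
)

```text
time_s: 7.45
eef_pos: [0.5103, -0.3085, 0.3838]
eef_rot: [0.0, 0.726, -0.688, -0.001]
wrist_force: [0.6, -0.6, -2.7]
opening: 0.129
```

Request:
move_arm(
  moves=[
    {"gripper": 0, "x": 0, "y": 0, "z": 0, "roll": 0},
    {"gripper": 0, "x": 0, "y": 0, "z": 0, "roll": 0},
    {"gripper": 0, "x": 0, "y": 0, "z": 0, "roll": 0},
  ],
)

```text
time_s: 7.82
eef_pos: [0.511, -0.308, 0.3872]
eef_rot: [-0.0, 0.726, -0.688, 0.001]
wrist_force: [0.1, -0.6, -2.3]
opening: 0.128
```

```bash
python3 - <<'E'
from h import *
import cv2
from bench import ctrl
shot('w4')
out=[cv2.resize(cv2.imread("pics/w4.png")[130:290,220:420],(500,400),interpolation=cv2.INTER_CUBIC)]
i=ctrl.camera("side")["img"][:,:,::-1];cv2.imwrite("pics/side4.png",i)
u=proj(C["side"],np.array([.513,-.3075,.14])).astype(int);x,y=u[0]-37,u[1]-60;print(u,x,y)
out.append(cv2.resize(i[y:y+100,x:x+75],(300,400),interpolation=cv2.INTER_CUBIC))
cv2.imwrite("pics/c4.png",np.hstack(out))
E
```

```text
t 7.83 [ 0.511  -0.308   0.3872] toolx yaw -86.89 F [ 0.1  -0.65 -2.35] op 0.128
[332 344] 295 284
```

View pics/c4.png

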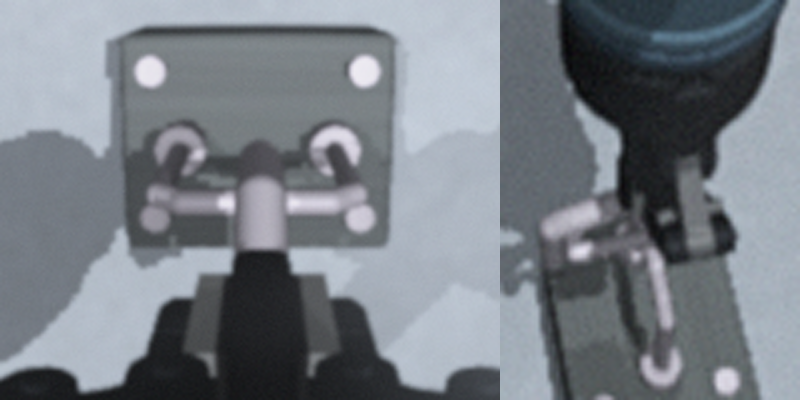

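The hook is centred over the bar and aligned with it. Feeling downward.

Request:
move_arm(
  moves=[
    {"gripper": 0, "x": 0, "y": 0, "z": 0.2, "roll": 0},
    {"gripper": 0, "x": 0, "y": 0, "z": 0.2, "roll": 0},
    {"gripper": 0, "x": 0, "y": 0, "z": 0.2, "roll": 0},
    {"gripper": 0, "x": 0, "y": 0, "z": 0, "roll": 0},
  ],
)

```text
time_s: 8.43
eef_pos: [0.5106, -0.3076, 0.3793]
eef_rot: [0.0, 0.726, -0.688, -0.0]
wrist_force: [0.2, 0.4, -2.1]
opening: 0.134
```

Request:
move_arm(
  moves=[
    {"gripper": 0, "x": 0, "y": 0, "z": 0.2, "roll": 0},
    {"gripper": 0, "x": 0, "y": 0, "z": 0.2, "roll": 0},
    {"gripper": 0, "x": 0, "y": 0, "z": 0, "roll": 0},
  ],
)

```text
time_s: 8.8
eef_pos: [0.5107, -0.3078, 0.3759]
eef_rot: [0.0, 0.726, -0.688, 0.0]
wrist_force: [-0.9, 0.9, 0.3]
opening: 0.131
```

Request:
move_arm(
  moves=[
    {"gripper": 0, "x": 0, "y": 0, "z": 0.2, "roll": 0},
    {"gripper": 0, "x": 0, "y": 0, "z": 0.2, "roll": 0},
    {"gripper": 0, "x": 0, "y": 0, "z": 0, "roll": 0},
  ],
)

```text
time_s: 9.18
eef_pos: [0.5107, -0.3077, 0.3717]
eef_rot: [0.0, 0.726, -0.688, 0.0]
wrist_force: [-1.3, -0.3, 2.0]
opening: 0.131
```

Request:
move_arm(
  moves=[
    {"gripper": 0, "x": 0, "y": 0, "z": 0.2, "roll": 0},
    {"gripper": 0, "x": 0, "y": 0, "z": 0.2, "roll": 0},
    {"gripper": 0, "x": 0, "y": 0, "z": 0, "roll": 0},
  ],
)

```text
time_s: 9.55
eef_pos: [0.5108, -0.3077, 0.3678]
eef_rot: [-0.0, 0.726, -0.688, 0.0]
wrist_force: [-0.8, 0.6, 1.9]
opening: 0.133
```

Contact came at TCP z ≈ 0.377, so the bar centre is near 0.1355. The gate should slip at about 0.344–0.334 and the bow would touch at about 0.328. Pressing on.

Request:
move_arm(
  moves=[
    {"gripper": 0, "x": 0, "y": 0, "z": 0.2, "roll": 0},
    {"gripper": 0, "x": 0, "y": 0, "z": 0.2, "roll": 0},
    {"gripper": 0, "x": 0, "y": 0, "z": 0.2, "roll": 0},
    {"gripper": 0, "x": 0, "y": 0, "z": 0, "roll": 0},
  ],
)

```text
time_s: 10.05
eef_pos: [0.5105, -0.3078, 0.3615]
eef_rot: [0.0, 0.726, -0.688, -0.0]
wrist_force: [-0.9, -0.9, 4.0]
opening: 0.134
```

Request:
move_arm(
  moves=[
    {"gripper": 0, "x": 0, "y": 0, "z": 0.2, "roll": 0},
    {"gripper": 0, "x": 0, "y": 0, "z": 0.2, "roll": 0},
    {"gripper": 0, "x": 0, "y": 0, "z": 0.2, "roll": 0},
    {"gripper": 0, "x": 0, "y": 0, "z": 0, "roll": 0},
  ],
)

```text
time_s: 10.55
eef_pos: [0.5103, -0.3077, 0.3552]
eef_rot: [0.0, 0.726, -0.688, -0.001]
wrist_force: [-3.1, -0.5, 4.4]
opening: 0.126
```

Request:
move_arm(
  moves=[
    {"gripper": 0, "x": 0, "y": 0, "z": 0.2, "roll": 0},
    {"gripper": 0, "x": 0, "y": 0, "z": 0.2, "roll": 0},
    {"gripper": 0, "x": 0, "y": 0, "z": 0.2, "roll": 0},
    {"gripper": 0, "x": 0, "y": 0, "z": 0, "roll": 0},
  ],
)

```text
time_s: 11.05
eef_pos: [0.5098, -0.3076, 0.3485]
eef_rot: [0.001, 0.726, -0.688, -0.002]
wrist_force: [-7.1, -2.0, 2.2]
opening: 0.13
```

Request:
move_arm(
  moves=[
    {"gripper": 0, "x": 0, "y": 0, "z": 0.2, "roll": 0},
    {"gripper": 0, "x": 0, "y": 0, "z": 0.2, "roll": 0},
    {"gripper": 0, "x": 0, "y": 0, "z": 0, "roll": 0},
  ],
)

```text
time_s: 11.42
eef_pos: [0.5107, -0.3074, 0.3448]
eef_rot: [-0.0, 0.726, -0.688, -0.0]
wrist_force: [-0.3, -0.2, -1.3]
opening: 0.132
```

Force has dropped: Fx is back to 0 and Fz is close to the hook's own weight. The gate has probably snapped shut. I'll go 3 mm further to be sure.

Request:
move_arm(
  moves=[
    {"gripper": 0, "x": 0, "y": 0, "z": 0, "roll": 0},
    {"gripper": 0, "x": 0, "y": 0, "z": 0, "roll": 0},
  ],
)

```text
time_s: 11.68
eef_pos: [0.5108, -0.3076, 0.3457]
eef_rot: [-0.0, 0.726, -0.688, 0.0]
wrist_force: [-1.0, 0.1, -2.4]
opening: 0.129
```

Request:
move_arm(
  moves=[
    {"gripper": 0, "x": 0, "y": 0, "z": 0.2, "roll": 0},
    {"gripper": 0, "x": 0, "y": 0, "z": 0.1, "roll": 0},
    {"gripper": 0, "x": 0, "y": 0, "z": 0, "roll": 0},
    {"gripper": 0, "x": 0, "y": 0, "z": 0, "roll": 0},
  ],
)

```text
time_s: 12.18
eef_pos: [0.5107, -0.3077, 0.3427]
eef_rot: [-0.0, 0.726, -0.688, 0.0]
wrist_force: [-0.1, 0.9, -1.8]
opening: 0.128
```

Request:
move_arm(
  moves=[
    {"gripper": 0, "x": 0, "y": 0, "z": 0, "roll": 0},
    {"gripper": 0, "x": 0, "y": 0, "z": 0, "roll": 0},
  ],
)

```text
time_s: 12.42
eef_pos: [0.5107, -0.3077, 0.3428]
eef_rot: [-0.0, 0.726, -0.688, 0.0]
wrist_force: [0.7, 0.5, -3.1]
opening: 0.13
```

The bar is free inside the loop. Tugging up gently now; I expect the gate to catch at TCP z ≈ 0.361.

Request:
move_arm(
  moves=[
    {"gripper": 0, "x": 0, "y": 0, "z": -0.4, "roll": 0},
    {"gripper": 0, "x": 0, "y": 0, "z": -0.4, "roll": 0},
    {"gripper": 0, "x": 0, "y": 0, "z": -0.3, "roll": 0},
    {"gripper": 0, "x": 0, "y": 0, "z": -0.2, "roll": 0},
    {"gripper": 0, "x": 0, "y": 0, "z": 0, "roll": 0},
  ],
)

```text
time_s: 13.05
eef_pos: [0.5107, -0.3077, 0.3559]
eef_rot: [-0.0, 0.726, -0.688, 0.0]
wrist_force: [0.6, -0.1, -2.7]
opening: 0.129
```

Request:
move_arm(
  moves=[
    {"gripper": 0, "x": 0, "y": 0, "z": -0.1, "roll": 0},
    {"gripper": 0, "x": 0, "y": 0, "z": -0.1, "roll": 0},
    {"gripper": 0, "x": 0, "y": 0, "z": 0, "roll": 0},
  ],
)

```text
time_s: 13.42
eef_pos: [0.5107, -0.3077, 0.3577]
eef_rot: [-0.0, 0.726, -0.688, 0.0]
wrist_force: [0.2, -0.4, -1.8]
opening: 0.131
```

Request:
move_arm(
  moves=[
    {"gripper": 0, "x": 0, "y": 0, "z": -0.1, "roll": 0},
    {"gripper": 0, "x": 0, "y": 0, "z": 0, "roll": 0},
  ],
)

```text
time_s: 13.68
eef_pos: [0.5107, -0.3077, 0.3588]
eef_rot: [0.0, 0.726, -0.688, 0.0]
wrist_force: [-0.2, 0.0, -2.4]
opening: 0.129
```

Request:
move_arm(
  moves=[
    {"gripper": 0, "x": 0, "y": 0, "z": -0.1, "roll": 0},
    {"gripper": 0, "x": 0, "y": 0, "z": 0, "roll": 0},
  ],
)

```text
time_s: 13.92
eef_pos: [0.5107, -0.3077, 0.3598]
eef_rot: [-0.0, 0.726, -0.688, 0.0]
wrist_force: [-0.5, -1.0, -1.7]
opening: 0.128
```

Request:
move_arm(
  moves=[
    {"gripper": 0, "x": 0, "y": 0, "z": -0.1, "roll": 0},
    {"gripper": 0, "x": 0, "y": 0, "z": 0, "roll": 0},
  ],
)

```text
time_s: 14.18
eef_pos: [0.5107, -0.3077, 0.3608]
eef_rot: [-0.0, 0.726, -0.688, 0.0]
wrist_force: [-0.4, -0.1, -2.3]
opening: 0.133
```

Request:
move_arm(
  moves=[
    {"gripper": 0, "x": 0, "y": 0, "z": -0.1, "roll": 0},
    {"gripper": 0, "x": 0, "y": 0, "z": 0, "roll": 0},
  ],
)

```text
time_s: 14.42
eef_pos: [0.5107, -0.3077, 0.3618]
eef_rot: [-0.0, 0.726, -0.688, 0.0]
wrist_force: [0.6, -0.3, -1.8]
opening: 0.127
```

Request:
move_arm(
  moves=[
    {"gripper": 0, "x": 0, "y": 0, "z": -0.1, "roll": 0},
    {"gripper": 0, "x": 0, "y": 0, "z": 0, "roll": 0},
  ],
)

```text
time_s: 14.68
eef_pos: [0.5106, -0.3076, 0.3623]
eef_rot: [0.0, 0.726, -0.688, -0.0]
wrist_force: [0.8, 0.2, -4.8]
opening: 0.128
```

Request:
move_arm(
  moves=[
    {"gripper": 0, "x": 0, "y": 0, "z": -0.1, "roll": 0},
    {"gripper": 0, "x": 0, "y": 0, "z": 0, "roll": 0},
  ],
)

```text
time_s: 14.92
eef_pos: [0.5105, -0.3076, 0.3628]
eef_rot: [0.0, 0.726, -0.688, -0.001]
wrist_force: [2.6, -1.2, -11.7]
opening: 0.13
```

The gate caught; the tug is about 9 N net. A touch more, then hold.

Request:
move_arm(
  moves=[
    {"gripper": 0, "x": 0, "y": 0, "z": -0.01, "roll": 0},
    {"gripper": 0, "x": 0, "y": 0, "z": 0, "roll": 0},
  ],
)

```text
time_s: 15.18
eef_pos: [0.5105, -0.3076, 0.363]
eef_rot: [0.0, 0.726, -0.688, -0.001]
wrist_force: [2.0, -1.9, -14.0]
opening: 0.131
```

Request:
move_arm(
  moves=[
    {"gripper": 0, "x": 0, "y": 0, "z": 0, "roll": 0},
    {"gripper": 0, "x": 0, "y": 0, "z": 0, "roll": 0},
  ],
)

```text
time_s: 15.42
eef_pos: [0.5105, -0.3075, 0.3631]
eef_rot: [0.0, 0.726, -0.688, -0.001]
wrist_force: [1.7, -1.5, -15.8]
opening: 0.126
```

Net is about 13 N and creeping up, so the tug is done. Lowering the hook until its bow sits on the bar, around TCP z ≈ 0.329.

Request:
move_arm(
  moves=[
    {"gripper": 0, "x": 0, "y": 0, "z": 0.4, "roll": 0},
    {"gripper": 0, "x": 0, "y": 0, "z": 0.7, "roll": 0},
    {"gripper": 0, "x": 0, "y": 0, "z": 0.8, "roll": 0},
    {"gripper": 0, "x": 0, "y": 0, "z": 0.7, "roll": 0},
    {"gripper": 0, "x": 0, "y": 0, "z": 0.2, "roll": 0},
  ],
)

```text
time_s: 16.05
eef_pos: [0.5105, -0.3075, 0.335]
eef_rot: [0.0, 0.726, -0.688, -0.001]
wrist_force: [0.3, 0.3, -2.1]
opening: 0.129
```

Request:
move_arm(
  moves=[
    {"gripper": 0, "x": 0, "y": 0, "z": 0, "roll": 0},
    {"gripper": 0, "x": 0, "y": 0, "z": 0, "roll": 0},
    {"gripper": 0, "x": 0, "y": 0, "z": 0, "roll": 0},
  ],
)

```text
time_s: 16.42
eef_pos: [0.5107, -0.3078, 0.3361]
eef_rot: [-0.0, 0.726, -0.688, 0.0]
wrist_force: [-0.1, -0.4, -1.9]
opening: 0.125
```

Request:
move_arm(
  moves=[
    {"gripper": 0, "x": 0, "y": 0, "z": 0.1, "roll": 0},
    {"gripper": 0, "x": 0, "y": 0, "z": 0, "roll": 0},
  ],
)

```text
time_s: 16.68
eef_pos: [0.5106, -0.3076, 0.3347]
eef_rot: [0.0, 0.726, -0.688, -0.0]
wrist_force: [0.2, 0.3, -2.0]
opening: 0.13
```

Request:
move_arm(
  moves=[
    {"gripper": 0, "x": 0, "y": 0, "z": 0.1, "roll": 0},
    {"gripper": 0, "x": 0, "y": 0, "z": 0.1, "roll": 0},
    {"gripper": 0, "x": 0, "y": 0, "z": 0, "roll": 0},
  ],
)

```text
time_s: 17.05
eef_pos: [0.5106, -0.3077, 0.3326]
eef_rot: [-0.0, 0.726, -0.688, -0.0]
wrist_force: [0.9, -0.2, -1.9]
opening: 0.127
```

Request:
move_arm(
  moves=[
    {"gripper": 0, "x": 0, "y": 0, "z": 0.1, "roll": 0},
    {"gripper": 0, "x": 0, "y": 0, "z": 0, "roll": 0},
  ],
)

```text
time_s: 17.3
eef_pos: [0.5107, -0.3077, 0.3319]
eef_rot: [-0.0, 0.726, -0.688, 0.0]
wrist_force: [0.5, -0.3, -1.9]
opening: 0.129
```

Request:
move_arm(
  moves=[
    {"gripper": 0, "x": 0, "y": 0, "z": 0.1, "roll": 0},
    {"gripper": 0, "x": 0, "y": 0, "z": 0, "roll": 0},
  ],
)

```text
time_s: 17.55
eef_pos: [0.5109, -0.3078, 0.3311]
eef_rot: [-0.0, 0.726, -0.688, 0.001]
wrist_force: [2.0, -0.3, -0.7]
opening: 0.128
```

Request:
move_arm(
  moves=[
    {"gripper": 0, "x": 0, "y": 0, "z": 0.05, "roll": 0},
    {"gripper": 0, "x": 0, "y": 0, "z": 0, "roll": 0},
    {"gripper": 0, "x": 0, "y": 0, "z": 0, "roll": 0},
  ],
)

```text
time_s: 17.92
eef_pos: [0.5109, -0.3078, 0.3308]
eef_rot: [-0.0, 0.726, -0.688, 0.001]
wrist_force: [2.8, 0.7, 1.5]
opening: 0.129
```

```bash
python3 - <<'E'
from bench import ctrl
o=ctrl.get_obs();print(o["eef_pos"],o["wrist_force"],o["torque"])
E
```

```text
[ 0.51092104 -0.30777357  0.33077124] [2.83338302 0.74605499 1.50712223] [ 0.05204376 -0.53899194 -0.00064109]
```

The bow bears with about 4 N, and Fx of +2.8 suggests the bar sits slightly nose-ward of the bow's apex. I'll ease the hook by +x to even it out.

Request:
move_arm(
  moves=[
    {"gripper": 0, "x": 0, "y": -0.1, "z": -0.05, "roll": 0},
    {"gripper": 0, "x": 0, "y": -0.1, "z": 0, "roll": 0},
    {"gripper": 0, "x": 0, "y": 0, "z": 0, "roll": 0},
    {"gripper": 0, "x": 0, "y": 0, "z": 0, "roll": 0},
  ],
)

```text
time_s: 18.42
eef_pos: [0.5124, -0.3074, 0.3302]
eef_rot: [0.0, 0.726, -0.688, -0.001]
wrist_force: [-0.1, -0.8, -2.0]
opening: 0.131
```

Request:
move_arm(
  moves=[
    {"gripper": 0, "x": 0, "y": 0, "z": 0.1, "roll": 0},
    {"gripper": 0, "x": 0, "y": 0, "z": 0, "roll": 0},
    {"gripper": 0, "x": 0, "y": 0, "z": 0, "roll": 0},
  ],
)

```text
time_s: 18.8
eef_pos: [0.5126, -0.3075, 0.3297]
eef_rot: [0.0, 0.726, -0.688, -0.0]
wrist_force: [1.5, 0.4, -2.2]
opening: 0.131
```

Request:
move_arm(
  moves=[
    {"gripper": 0, "x": 0, "y": -0.1, "z": 0.1, "roll": 0},
    {"gripper": 0, "x": 0, "y": 0, "z": 0, "roll": 0},
    {"gripper": 0, "x": 0, "y": 0, "z": 0, "roll": 0},
  ],
)

```text
time_s: 19.18
eef_pos: [0.5136, -0.3075, 0.3287]
eef_rot: [0.0, 0.726, -0.688, -0.0]
wrist_force: [-0.2, 0.1, -1.8]
opening: 0.128
```

Request:
move_arm(
  moves=[
    {"gripper": 0, "x": 0, "y": 0, "z": 0.05, "roll": 0},
    {"gripper": 0, "x": 0, "y": 0, "z": 0, "roll": 0},
    {"gripper": 0, "x": 0, "y": 0, "z": 0, "roll": 0},
  ],
)

```text
time_s: 19.55
eef_pos: [0.5137, -0.3075, 0.3284]
eef_rot: [0.0, 0.726, -0.688, 0.0]
wrist_force: [-0.3, -0.3, -0.4]
opening: 0.131
```

The bow now rests on the bar with nothing lateral. Releasing slowly.

Request:
move_arm(
  moves=[
    {"gripper": 16, "x": 0, "y": 0, "z": 0, "roll": 0},
    {"gripper": 20, "x": 0, "y": 0, "z": 0, "roll": 0},
    {"gripper": 26, "x": 0, "y": 0, "z": 0, "roll": 0},
    {"gripper": 38, "x": 0, "y": 0, "z": 0, "roll": 0},
    {"gripper": 50, "x": 0, "y": 0, "z": 0, "roll": 0},
  ],
)

```text
time_s: 20.18
eef_pos: [0.5136, -0.3075, 0.3283]
eef_rot: [0.0, 0.726, -0.688, 0.0]
wrist_force: [-0.2, 0.2, 0.1]
opening: 0.501
```

```bash
python3 - <<'E'
from h import *
import cv2
from bench import ctrl
shot('w5')
out=[cv2.resize(cv2.imread("pics/w5.png")[110:350,170:470],(500,400),interpolation=cv2.INTER_CUBIC)]
i=ctrl.camera("scene")["img"][:,:,::-1];cv2.imwrite("pics/scene5.png",i)
u=proj(C["scene"],np.array([.513,-.3075,.15])).astype(int);x,y=u[0]-37,u[1]-50
out.append(cv2.resize(i[y:y+100,x:x+75],(300,400),interpolation=cv2.INTER_CUBIC))
cv2.imwrite("pics/c5.png",np.hstack(out))
E
```

```text
t 20.18 [ 0.5136 -0.3075  0.3283] toolx yaw -86.9 F [-0.18  0.17  0.11] op 0.501
```

View pics/c5.png

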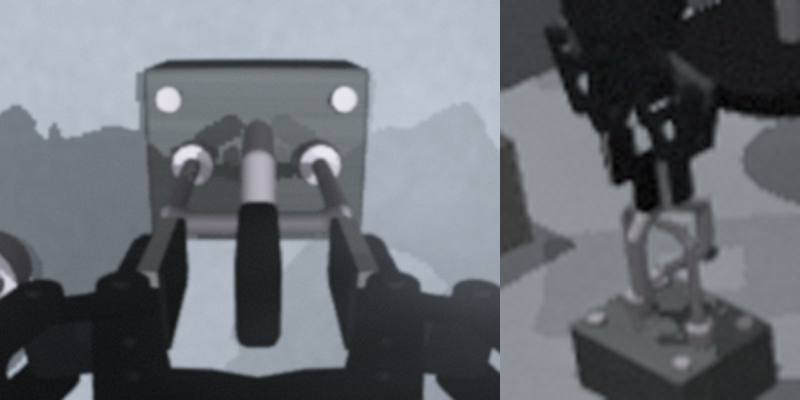

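The hook hangs free between the open fingers. Withdrawing straight up.

Request:
move_arm(
  moves=[
    {"gripper": 50, "x": 0, "y": 0, "z": 0, "roll": 0},
    {"gripper": 50, "x": 0, "y": 0, "z": -1.0, "roll": 0},
    {"gripper": 50, "x": 0, "y": 0, "z": -2.0, "roll": 0},
    {"gripper": 50, "x": 0, "y": 0, "z": -3.0, "roll": 0},
    {"gripper": 50, "x": 0, "y": 0, "z": -5.0, "roll": 0},
  ],
)

```text
time_s: 20.9
eef_pos: [0.5133, -0.3072, 0.4393]
eef_rot: [0.0, 0.726, -0.688, -0.001]
wrist_force: [-0.0, -1.8, -0.6]
opening: 0.501
```

Request:
move_arm(
  moves=[
    {"gripper": 50, "x": 0, "y": 0, "z": -5.0, "roll": 0},
    {"gripper": 50, "x": 0, "y": 0, "z": 0, "roll": 0},
    {"gripper": 50, "x": 0, "y": 0, "z": 0, "roll": 0},
    {"gripper": 50, "x": 0, "y": 0, "z": 0, "roll": 0},
    {"gripper": 50, "x": 0, "y": 0, "z": 0, "roll": 0},
  ],
)

```text
time_s: 21.52
eef_pos: [0.5135, -0.3075, 0.4869]
eef_rot: [0.0, 0.726, -0.688, -0.001]
wrist_force: [-0.2, 1.3, 0.4]
opening: 0.503
```

```bash
cat > d.py <<'E'
from bench import ctrl
import numpy as np,sys,cv2
i=ctrl.camera("side")["img"];j=ctrl.camera("scene")["img"]
cv2.imwrite(f"pics/side{sys.argv[1]}.png",i[:,:,::-1]);cv2.imwrite(f"pics/scene{sys.argv[1]}.png",j[:,:,::-1])
E
python3 d.py 6
```

Request:
move_arm(
  moves=[
    {"gripper": 50, "x": 0, "y": 0, "z": 0, "roll": 0},
    {"gripper": 50, "x": 0, "y": 0, "z": 0, "roll": 0},
    {"gripper": 50, "x": 0, "y": 0, "z": 0, "roll": 0},
    {"gripper": 50, "x": 0, "y": 0, "z": 0, "roll": 0},
    {"gripper": 50, "x": 0, "y": 0, "z": 0, "roll": 0},
  ],
)

```text
time_s: 22.25
eef_pos: [0.5137, -0.3075, 0.4883]
eef_rot: [0.0, 0.726, -0.688, 0.0]
wrist_force: [0.3, 0.5, 0.9]
opening: 0.495
```

```bash
python3 d.py 7; python3 - <<'E'
import cv2,numpy as np
f=lambda n:cv2.imread(f"pics/{n}.png")
for a,x,y in(("scene",185,80),("side",290,290)):
    d=np.abs(f(a+"6")[y:y+100,x:x+90].astype(int)-f(a+"7")[y:y+100,x:x+90]).max(2);print(a,"moving px",(d>40).sum())
cr=lambda i,x,y:cv2.resize(i[y:y+100,x:x+100],(400,400),interpolation=cv2.INTER_CUBIC)
cv2.imwrite("pics/c7.png",np.hstack([cr(f("scene7"),175,80),cr(f("side7"),285,285)]))
E
```

```text
scene moving px 0
side moving px 17
```

View pics/c7.png

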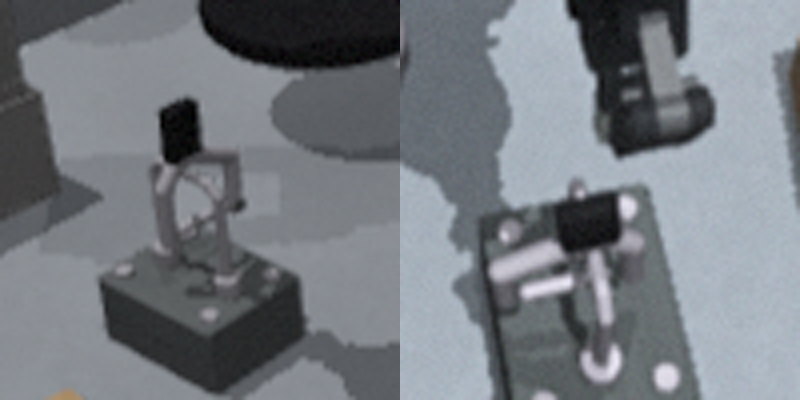

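The hook hangs upright on the eye, with the gate below the bar and the gripper well clear. I'll wait for stillness and check it numerically.

Request:
move_arm(
  moves=[
    {"gripper": 50, "x": 0, "y": 0, "z": 0, "roll": 0},
    {"gripper": 50, "x": 0, "y": 0, "z": 0, "roll": 0},
    {"gripper": 50, "x": 0, "y": 0, "z": 0, "roll": 0},
    {"gripper": 50, "x": 0, "y": 0, "z": 0, "roll": 0},
    {"gripper": 50, "x": 0, "y": 0, "z": 0, "roll": 0},
  ],
)

```text
time_s: 22.98
eef_pos: [0.5137, -0.3075, 0.4883]
eef_rot: [-0.0, 0.726, -0.688, 0.0]
wrist_force: [-0.5, 0.2, 0.1]
opening: 0.5
```

Request:
move_arm(
  moves=[
    {"gripper": 50, "x": 0, "y": 0, "z": 0, "roll": 0},
    {"gripper": 50, "x": 0, "y": 0, "z": 0, "roll": 0},
    {"gripper": 50, "x": 0, "y": 0, "z": 0, "roll": 0},
    {"gripper": 50, "x": 0, "y": 0, "z": 0, "roll": 0},
    {"gripper": 50, "x": 0, "y": 0, "z": 0, "roll": 0},
  ],
)

```text
time_s: 23.6
eef_pos: [0.5137, -0.3075, 0.4883]
eef_rot: [-0.0, 0.726, -0.688, 0.0]
wrist_force: [-0.6, -0.8, -0.1]
opening: 0.498
```

Request:
move_arm(
  moves=[
    {"gripper": 50, "x": 0, "y": 0, "z": 0, "roll": 0},
    {"gripper": 50, "x": 0, "y": 0, "z": 0, "roll": 0},
    {"gripper": 50, "x": 0, "y": 0, "z": 0, "roll": 0},
    {"gripper": 50, "x": 0, "y": 0, "z": 0, "roll": 0},
    {"gripper": 50, "x": 0, "y": 0, "z": 0, "roll": 0},
  ],
)

```text
time_s: 24.22
eef_pos: [0.5136, -0.3075, 0.4883]
eef_rot: [0.0, 0.726, -0.688, 0.0]
wrist_force: [0.3, -0.1, 0.0]
opening: 0.498
```

```bash
python3 d.py 8
```

Request:
move_arm(
  moves=[
    {"gripper": 50, "x": 0, "y": 0, "z": 0, "roll": 0},
    {"gripper": 50, "x": 0, "y": 0, "z": 0, "roll": 0},
  ],
)

```text
time_s: 24.58
eef_pos: [0.5136, -0.3075, 0.4883]
eef_rot: [0.0, 0.726, -0.688, -0.0]
wrist_force: [1.1, -0.4, 0.8]
opening: 0.499
```

```bash
python3 d.py 9; python3 - <<'E'
import cv2,numpy as np
f=lambda n:cv2.imread(f"pics/{n}.png").astype(int)
for p,q in((6,7),(7,8),(8,9)):
  for a,x,y,w,h in(("scene",205,100,50,60),("side",300,330,60,50)):
    d=np.abs(f(f"{a}{p}")[y:y+h,x:x+w]-f(f"{a}{q}")[y:y+h,x:x+w]).max(2);print(p,q,a,"px>40:",(d>40).sum(),"max",d.max())
# hook crop + gate view
cr=lambda i,x,y:cv2.resize(i[y:y+50,x:x+50].astype(np.uint8),(400,400),interpolation=cv2.INTER_CUBIC)
cv2.imwrite("pics/c9.png",np.hstack([cr(f("scene9"),205,102),cr(f("side9"),300,328)]))
E
```

```text
6 7 scene px>40: 0 max 25
6 7 side px>40: 2 max 47
7 8 scene px>40: 0 max 18
7 8 side px>40: 0 max 39
8 9 scene px>40: 0 max 14
8 9 side px>40: 0 max 13
```

The hook is still. Handing in.

```bash
python3 -c "
from bench import ctrl
print(ctrl.hand_in())"
```

```text
the job is handed in; nothing more can be done
None
```

The snap hook is hanging on the lifting eye by its bow, with the gripper clear. I handed the job in at about 24.6 s.

- **Press:** The gate touched the bar at TCP z ≈ 0.377, which puts the bar's centre about 5 mm above nominal. In the readings I took, the press was about 7 N vertical, with up to about 7 N sideways. At z ≈ 0.345 the force fell back to just the hook's weight, so the gate had sprung shut behind the bar.
- **Tug:** The gate caught at z ≈ 0.362, as expected for a shut gate. I held it for about half a second. The pull reached about 9 N, then crept to about 13 N, a little above the 10 N asked but under the 20 N limit, before I eased off.
- **Release:** I lowered the hook until the bow carried it on the bar, shifted it about 3 mm to remove a side load, opened the fingers and withdrew straight up.

**Last checks:** The last pictures I viewed show the hook upright on the eye. Comparing the final camera frames showed no movement of the hook beyond image noise. The wrist force was about zero apart from noise of around 1 N.

**Not checked:** I could not view the last close-up of the gate because the picture limit was reached. That it is shut rests on the tug and the earlier picture. I did not compare the other bench items before and after. I kept the arm above or away from them.

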